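Snap the tile stop onto the painting bridge and close it up to the tile

TASK

Set the tile up for painting: take the black saddle stop, push it down over the bridge's round bar at the open end of the tile until its sprung jaws snap past and it is fully home, then slide it along the bar until it pinches the tile against the end fence with a light 5 to 10 N, and let go. Do not lean hard on the bar or the brittle tile, and leave the other things where they are.

Things in the scene. Friction and masses are not known exactly. Their poses are not given: they have to be found in the camera images.
- bridge: The fixed painting bridge (hand rest for tile painting): wooden board 120 mm wide, 300 mm long (y), 16 mm thick, with a wooden cheek 46 mm wide, 18 mm thick and 74 mm high above the table at each end; a plain chromed tube runs between the cheeks, lengthwise over the middle of the board. Origin: centre of its underside, on the table.
- bar_mid (a point): Middle of the axis of the bridge's round bar, 22 mm in diameter; the axis is 56 mm above the table and 40 mm above the board. The inner faces of the cheeks are 132 mm either way along it. Axes: y along the bar towards the fence, z up, x across the board.
- bar_end (a point): Point on the bar's axis at the inner face of the cheek at the fence end, 132 mm along +y from bar_mid. The fence, a low wooden strip (84 mm wide, 12 mm high, cork-faced, two brass thumb nuts) across the board, is clamped by hand anywhere from 14 to 34 mm short of this cheek; its place is not measured: the tile, pushed along the board, stops dead where it meets it.
- tile_mid (a point): Centre of the loose white biscuit tile, 98 x 68 x 8 mm, 0.1 kg, lying flat on the board under the bar, its long side (own x axis) along the bar, z up; it starts 9 to 39 mm short of the fence and slides freely on the board. Its edge chips above 15 N.
- stop_grip (a point): Centre of the grip block on top of the loose stop: 30 mm (x) by 26 mm (y), 40 mm high, 77 mm above the stop's feet; take it across either pair of faces. The stop is a black saddle, 60 mm across (x), 26 mm thick (y), 97 mm high, 0.13 kg, standing on two legs 6 mm thick, 48 mm apart inside. Same either way round (half turn about z); its y axis goes along the bar.
- stop_seat (a point): Point of the stop 38 mm above its feet and 39 mm below stop_grip, where the bar's axis lies when it is home. Two sprung steel jaws hang in its gap; flared lips take the bar up to 4 mm off centre and first touch it 18 mm before home. The push peaks at 10 to 20 N some 12 mm before home and fades; from 5 mm before home the jaws draw it on, until its roof meets the bar and all is stiff.
- stop_foot (a point): Point midway between the stop's two feet, 4 mm above their undersides; home on the bar, the feet hang 2 mm above the board. Their flat faces, 13 mm to either side along y, meet the tile's end: this point is then 62 mm from tile_mid. Home, the stop drags along the bar with some 2 to 7 N, more if it is pressed down.
- jar: Glaze jar, 57 mm in diameter and 68 mm high, origin under its centre; a bystander that stands near the stop.
- saucer: White saucer, 141 mm in diameter, 13 mm high, origin under its centre; a bystander.
- brush: Paint brush, 192 mm long (its y axis), 10 mm thick, lying on the table, origin under its centre; a bystander.
- straight_edge: Steel straight edge, 310 mm long (its y axis), 26 mm wide, 8 mm thick, lying on the table, origin under its centre; a bystander.
Not all that is in view belongs to the job. What is shaped like the part that bears stop_grip but purple is not meant.

How it is judged:
By the outcome, as a careful person would: the job done as asked, in the order asked, and still so for the second after the job is handed in, with the robot touching nothing.
It also fails if it takes over 64 s, if anything falls off the work surface, if the arm or the gripper's body presses on something with over 40 N, if the wrist force passes 120 N, or if a joint passes its speed limit or range.

ROBOT

A 6-joint arm with a two-finger parallel gripper is mounted at the origin on a cart in front of the work surface, level with it; the furniture and walls round the work are solid. World frame = base frame: x ahead of the robot, y to its left, z up, the work surface at z = 0. Lengths are in m, angles in rad, forces in N, time in s.
With the tool pointing down it reaches from about 0.35 to 0.775 m from the base axis. Payload 7.3 kg.
Tool frame: the origin (TCP) lies on the centre line of the jaws, within the pads' length; the fingertips stand robot.nose_length ahead of it and the grasp point (between the pads) is the TCP (robot.nose_length is the distance from the TCP to the fingertips, in m); z points along the fingers, y is the direction in which the jaws open and shut (so a half turn about z gives the same grasp; the last joint's range is limited). The gripper opens to 92 mm and grips with 3 to 60 N. Pads are 19 mm wide; open, the fingers measure 130 mm over their backs; the gripper's body (75 mm by 190 mm) begins 47 mm behind the grasp point.
Start: joints at [1.056, 0.342, 1.524, -0, 1.275, -0.146], TCP at [0.189, 0.49, 0.246] pointing down, gripper open.
Joint ranges: [-2.53, 2.53], [-0.77, 2.02], [0.04, 2.7], [-1, 4.14], [0.28, 2.66], [-3.11, 3.11]. Speed limits (rad/s): [2.57, 2.57, 3.14, 3.14, 3.14, 3.14].

INTERFACE

Orientations are given as [roll, pitch, yaw] about the fixed x, y, z axes, in that order (R = Rz(yaw) Ry(pitch) Rx(roll)).
In Python, from cell import robot, read_camera gives the robot as it stands.
- The arm moves only by the shell command python3 -m crank 'ROWS' [FORCE]. ROWS is JSON, a list of rows, each a list of 7 numbers: the shift along the tool's x, y, z in cm, then the turn, a rotation vector about the tool's x, y, z in degrees, then the opening, from 0 (shut) to 1 (fully open). In form: [[tx, ty, tz, wx, wy, wz, jaw], ...]. A call has 1 to 5 rows; each row is the pose to reach, as a shift and turn from the pose commanded when the call began, along the tool's axes at that moment; what a row does not reach only later rows make up. A row lasts 1/8 s, in which the tool goes at most 62.5 mm and 10.7 degrees, less where a joint would pass 70% of its speed; a pose out of reach is approached as far as the arm can. A call with a gripper value outside its range is refused whole. The fingers move at their own pace and stop on an object; FORCE is the grip in N (left out, the last holds). Time passes only in rows, so rows that repeat a pose let the fingers close. It gives the time, the measured TCP pose, the force and the opening at its end, in the units of the state.
- robot.observe(): the state, without advancing time (a new reading comes with each control period).
- read_camera(name): name is "scene" or "top"; returns a dict with "frame" (480x640x3 uint8, red, green, blue), "intrinsics" (3x3 intrinsics, pixels), "R" (3x3) and "t" (3): a world point X has camera coordinates R X + t. Camera axes: x right, y down, z forward; pixel columns grow to the right and rows downward; lengths in m; the calibration is good to about 2 mm. A picture is of the moment at which its call begins. There is no depth.
- robot.hand_in(): hands the job in, once; it reports no verdict.
The state is a dict: "time": time; "qpos": joint angles; "qvel": joint speeds; "joint_efforts": joint torques, N m; "tool_pos": TCP position; "tool_rot": TCP orientation; "contact_force": force on the tool from outside, world axes, zero at the start; "torque": the same for the moment, N m; "opening": finger opening in m.
Only numpy, scipy, OpenCV 4.12 (cv2) and the standard library are available. Lean on these libraries where they do the work, as an engineer would, in place of code of your own. Each camera call takes 0.05 s, during which the arm holds its last target.

## Working session

There is one attempt and no reset: what is moved stays moved. The work goes in short steps, Python scripts to look and compute and a shell command to move; the robot and the scene stay as the last step left them, time stands still between calls to the robot, and variables do not carry over. Pictures are saved under pics/ and viewed, and the job is handed in when it is done.

```bash
ls; mkdir -p pics
python3 - <<'E'
from cell import robot, read_camera
import cv2
print(robot.observe(), robot.nose_length)
for n in("scene","top"):
    c=read_camera(n); cv2.imwrite(f"pics/{n}0.png",c["frame"][:,:,::-1]); print(n,c["intrinsics"],c["R"],c["t"])
E
```

```text
pics
{'time': 0.0, 'qpos': array([ 1.05601001e+00,  3.42700518e-01,  1.52503559e+00, -1.87167363e-05,
        1.27538261e+00, -1.46016820e-01]), 'qvel': array([-0.00105155,  0.00044987, -0.0009321 ,  0.00041612, -0.00078898,
        0.00064519]), 'joint_efforts': array([-1.77945174e-03, -4.31232190e+01, -2.44211984e+01,  7.16698333e-02,
        5.59657509e-02, -1.19008469e-04]), 'tool_pos': array([0.1890474 , 0.4893707 , 0.24504998]), 'tool_rot': array([-3.14008022e+00, -2.04333094e-04,  2.77282846e+00]), 'contact_force': array([-0.20973205, -0.25448362, -0.17637457]), 'torque': array([-0.01758125, -0.04169801,  0.04864165]), 'opening': 0.09208197719916845} 0.019
scene [[623.92180714   0.         329.54738629]
 [  0.         623.92180714 230.62034962]
 [  0.           0.           1.        ]] [[ 0.91461707 -0.40359926  0.02415076]
 [-0.19812301 -0.49944379 -0.84338791]
 [ 0.35245268  0.76659216 -0.53676212]] [-0.46040439  0.14474714  1.48774639]
top [[577.80958023   0.         314.13452903]
 [  0.         577.80958023 236.08769559]
 [  0.           0.           1.        ]] [[ 0.0014425  -0.99993068  0.01168556]
 [-0.99737235 -0.00228501 -0.07240975]
 [ 0.07243143 -0.0115504  -0.99730651]] [-0.04305633  0.49996231  1.43814193]
```

View pics/scene0.png

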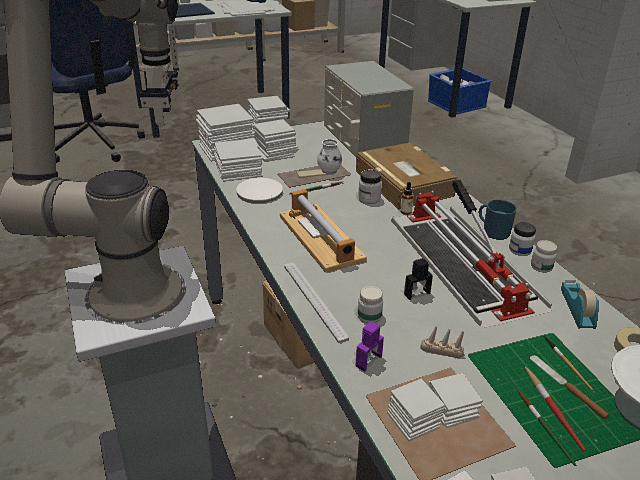

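View pics/top0.png

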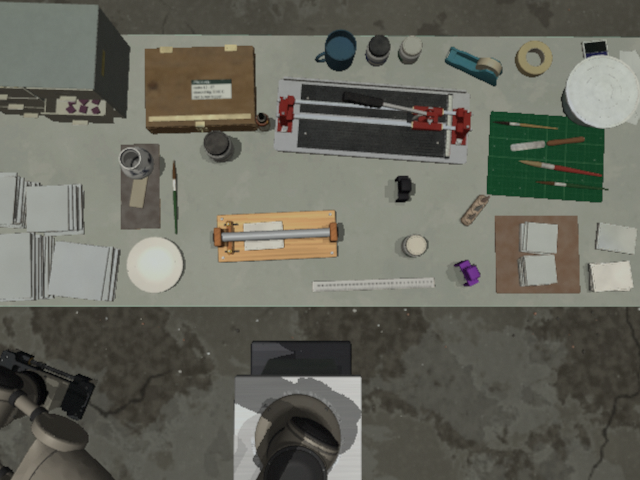

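The scene shows the black stop at about (419,278) and the bridge at (323,232). In the top view they are at (403,188) and (278,237). The fence end, with its brass nuts, is on the left (+y). The purple decoy is at (467,272). I'll zoom in on the stop and bridge.

Run:
```python
import cv2
t=cv2.imread("pics/top0.png"); s=cv2.imread("pics/scene0.png")
cv2.imwrite("pics/t_b.png",cv2.resize(t[200:275,205:355],None,fx=5,fy=5,interpolation=cv2.INTER_CUBIC))
cv2.imwrite("pics/t_s.png",cv2.resize(t[160:270,370:490],None,fx=5,fy=5,interpolation=cv2.INTER_CUBIC))
cv2.imwrite("pics/s_b.png",cv2.resize(s[180:300,270:450],None,fx=4,fy=4,interpolation=cv2.INTER_CUBIC))
```

```text
(no output)
```

View pics/t_b.png

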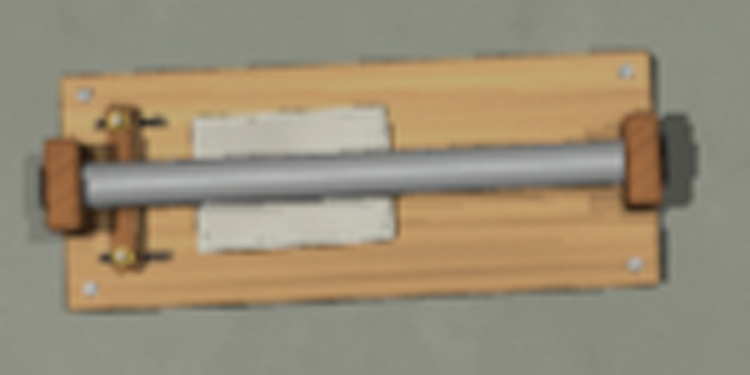

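View pics/t_s.png

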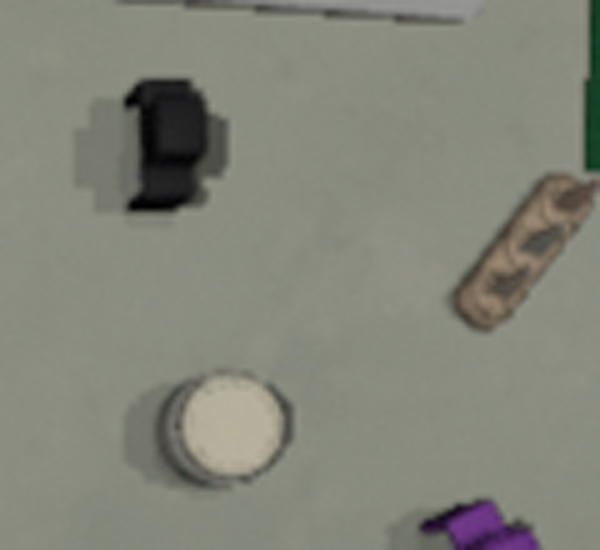

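View pics/s_b.png

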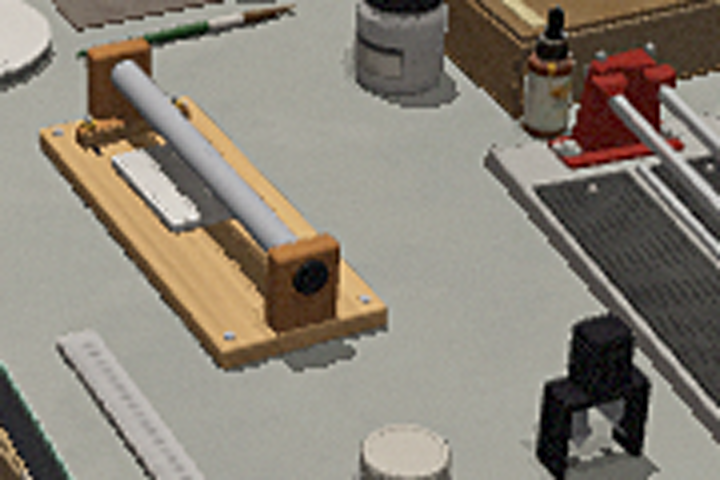

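```bash
cat > h.py <<'E'
import cv2,numpy as np
from cell import robot, read_camera
def ray(c,uv,z):
    d=c["R"].T@np.linalg.solve(c["intrinsics"],[uv[0],uv[1],1.]); o=-c["R"].T@c["t"]
    return o+d*(z-o[2])/d[2]
def proj(c,X):
    p=c["intrinsics"]@(c["R"]@np.asarray(X)+c["t"]); return p[:2]/p[2]
def tri(cs,uvs):
    A=[];b=[]
    for c,uv in zip(cs,uvs):
        d=c["R"].T@np.linalg.solve(c["intrinsics"],[uv[0],uv[1],1.]);d/=np.linalg.norm(d);o=-c["R"].T@c["t"]
        P=np.eye(3)-np.outer(d,d);A.append(P);b.append(P@o)
    X=np.linalg.lstsq(np.vstack(A),np.hstack(b),rcond=None)[0]
    return X
E
python3 - <<'E'
from h import *
np.set_printoptions(precision=4,suppress=True)
c=read_camera("top");f=c["frame"];s=read_camera("scene")
hsv=cv2.cvtColor(f,cv2.COLOR_RGB2HSV)
m=cv2.inRange(hsv,(5,70,60),(25,255,255)); m[:, :205]=0;m[:,355:]=0;m[:195]=0;m[280:]=0
ms=cv2.morphologyEx(m,cv2.MORPH_CLOSE,np.ones((15,15)))
ms=cv2.morphologyEx(ms,cv2.MORPH_OPEN,np.ones((25,25)))
cn=max(cv2.findContours(ms,0,2)[0],key=cv2.contourArea)
# fit long edges on raw mask
cols=np.arange(225,330);top=[];bot=[]
for u in cols:
    r=np.nonzero(m[:,u])[0];top.append((u,r.min()-.5));bot.append((u,r.max()+.5))
def L(p):
    w=np.array([ray(c,q,0.016)[:2] for q in p]); a=np.polyfit(w[:,1],w[:,0],1); return a
a,b=L(top),L(bot);print("edges x=ay+b",a,b,"width",a[1]-b[1]+ (a[0]-b[0])*.1)
rect=cv2.minAreaRect(cn);bx=cv2.boxPoints(rect)
for q in bx: print(q,ray(c,q,0.016))
# bar axis : grey bar
# screws
for q in [(83,95),(626,72),(635,264),(90,289)]: print("screw",ray(c,(205+(q[0]+.5)/5-.5,200+(q[1]+.5)/5-.5),0.016))
# bar edges at axis height from crops
for q in [(90,164),(90,206),(350,153),(350,197),(620,141),(620,181)]: print("bar",ray(c,(205+(q[0]+.5)/5-.5,200+(q[1]+.5)/5-.5),0.056))
for q in [(193,118),(387,107),(396,240),(200,252)]: print("tile",ray(c,(205+(q[0]+.5)/5-.5,200+(q[1]+.5)/5-.5),0.024))
for q in [(112,110),(136,108),(116,268),(142,265)]: print("fence",ray(c,(205+(q[0]+.5)/5-.5,200+(q[1]+.5)/5-.5),0.028))
for q in [(50,142),(82,140),(50,232),(84,230),(622,115),(657,112),(628,208),(662,204)]: print("cheek",ray(c,(205+(q[0]+.5)/5-.5,200+(q[1]+.5)/5-.5),0.074))
# stop
g=cv2.cvtColor(f,cv2.COLOR_RGB2GRAY)
print(g[172:206,392:416])
gs=cv2.cvtColor(s["frame"],cv2.COLOR_RGB2GRAY)
print(gs[255:305,400:438])
E
```

```text
edges x=ay+b [-0.0478  0.5636] [-0.0464  0.4436] width 0.11988201986208945
[284. 211.] [0.5637 0.0342 0.016 ]
[336. 211.] [ 0.5641 -0.0975  0.016 ]
[336. 257.] [ 0.4475 -0.0973  0.016 ]
[284. 257.] [0.4473 0.0336 0.016 ]
screw [0.544  0.1927 0.016 ]
screw [ 0.5564 -0.0817  0.016 ]
screw [ 0.4591 -0.0862  0.016 ]
screw [0.446  0.1879 0.016 ]
bar [0.5059 0.1828 0.056 ]
bar [0.4852 0.1825 0.056 ]
bar [0.5116 0.0554 0.056 ]
bar [0.4899 0.0553 0.056 ]
bar [ 0.5178 -0.0772  0.056 ]
bar [ 0.4981 -0.0772  0.056 ]
tile [0.5317 0.1361 0.024 ]
tile [0.5375 0.0388 0.024 ]
tile [0.4705 0.0339 0.024 ]
tile [0.4643 0.132  0.024 ]
fence [0.5352 0.1763 0.028 ]
fence [0.5363 0.1643 0.028 ]
fence [0.4561 0.1733 0.028 ]
fence [0.4576 0.1604 0.028 ]
cheek [0.5151 0.1996 0.074 ]
cheek [0.5161 0.1842 0.074 ]
cheek [0.4714 0.199  0.074 ]
cheek [0.4724 0.1826 0.074 ]
cheek [ 0.5289 -0.0775  0.074 ]
cheek [ 0.5304 -0.0946  0.074 ]
cheek [ 0.4837 -0.0804  0.074 ]
cheek [ 0.4856 -0.0969  0.074 ]
[[137 138 138 139 138 139 138 139 139 139 139 140 139 138 140 139 139 140
  140 140 141 141 139 139]
 [138 138 139 13
[... 2809 characters left out ...]
9]
 [120 120 107  65   7   8   6  10  11  11  10  14  19  60  96 104 107 107
  119 139 139 140 139 139]
 [128 128 120  96  84  84  85  85  85  84  84  85  90 113 140 138 139 139
  139 137 139 139 138 138]
 [139 139 134 126 127 128 129 130 127 126 126 127 131 139 139 139 139 140
  140 139 139 139 140 139]
 [139 139 137 129 127 127 128 128 127 126 126 126 132 140 140 139 139 139
  139 139 138 139 139 138]
 [139 140 139 136 133 132 133 132 132 131 132 132 134 139 140 138 139 139
  139 139 139 138 139 139]]
[[162 159 158 ...  60  52  72]
 [158 163 160 ...  55  63  67]
 [162 158 158 ...  67  59  69]
 ...
 [161 165 165 ... 163 163 162]
 [163 163 163 ... 163 166 164]
 [165 163 165 ... 164 163 163]]
```

Run:
```python
import cv2,numpy as np
t=cv2.imread("pics/top0.png"); s=cv2.imread("pics/scene0.png")
def g(a): return np.clip((a/255.)**.5*255,0,255).astype('uint8')
a=cv2.resize(g(t[170:208,388:418]),None,fx=13,fy=13,interpolation=cv2.INTER_CUBIC)
b=cv2.resize(g(s[254:304,400:438]),None,fx=10,fy=10,interpolation=cv2.INTER_CUBIC)
o=np.zeros((500,790,3),'uint8');o[:494,:390]=a;o[:500,400:780]=b
cv2.imwrite("pics/z.png",o)
```

```text
(no output)
```

View pics/z.png

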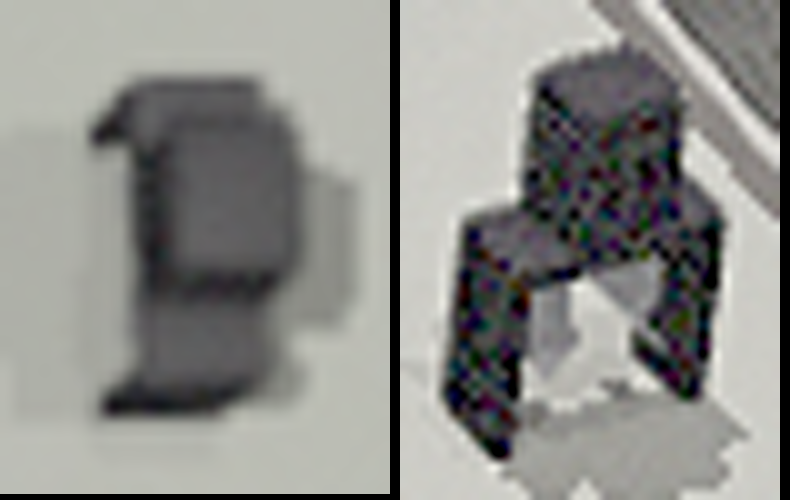

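Run:
```python
from h import *
np.set_printoptions(precision=4,suppress=True)
c=read_camera("top");s=read_camera("scene")
T=lambda q:(388+(q[0]+.5)/13-.5,170+(q[1]+.5)/13-.5)
S=lambda q:(400+(q[0]-400+.5)/10-.5,254+(q[1]+.5)/10-.5)
for q in [(160,116),(290,110),(300,270),(165,277)]: print("grip",ray(c,T(q),.097))
for q in [(130,84),(262,78),(147,390),(275,380)]: print("shoulder",ray(c,T(q),.057))
for q in [(93,140),(102,412),(225,412)]: print("foot",ray(c,T(q),0))
print("tri grip top centre",tri([c,s],[T((230,193)),S((608,78))]))
for q in [(535,75),(630,45),(685,95),(583,112)]: print("grip S",ray(s,S(q),.097))
for q in [(445,400),(505,460),(698,400),(637,345)]: print("foot S",ray(s,S(q),0))
```

```text
grip [ 0.6338 -0.2472  0.097 ]
grip [ 0.635  -0.2714  0.097 ]
grip [ 0.6052 -0.2729  0.097 ]
grip [ 0.6038 -0.2479  0.097 ]
shoulder [ 0.6469 -0.248   0.057 ]
shoulder [ 0.6482 -0.2732  0.057 ]
shoulder [ 0.5882 -0.2507  0.057 ]
shoulder [ 0.5902 -0.2751  0.057 ]
foot [ 0.6459 -0.2496  0.    ]
foot [ 0.5916 -0.2509  0.    ]
foot [ 0.5917 -0.2752  0.    ]
tri grip top centre [ 0.6188 -0.2599  0.0953]
grip S [ 0.6012 -0.2543  0.097 ]
grip S [ 0.6282 -0.252   0.097 ]
grip S [ 0.6296 -0.2743  0.097 ]
grip S [ 0.604  -0.2714  0.097 ]
foot S [ 0.5903 -0.2484  0.    ]
foot S [ 0.5922 -0.2739  0.    ]
foot S [ 0.6473 -0.2715  0.    ]
foot S [ 0.6448 -0.2471 -0.    ]
```

```bash
cat >> h.py <<'E'
from scipy.spatial.transform import Rotation as Ro
def go(p,yaw):
    o=robot.observe();R=Ro.from_euler('xyz',o["tool_rot"])
    d=R.inv().apply(np.array(p)-o["tool_pos"])*100
    w=(R.inv()*Ro.from_euler('xyz',[np.pi,0,yaw])).as_rotvec(degrees=True)
    print("t",o["time"],"pos",o["tool_pos"].round(4),"rot",o["tool_rot"].round(4),"q",o["qpos"].round(2),"F",o["contact_force"].round(2),"op",round(o["opening"],4));print("shift cm",d.round(2),"turn",w.round(2))
E
python3 -c "
from h import *
go([.6188,-.2605,.20],np.pi+.039)"
```

```text
t 0.3 pos [0.1892 0.4896 0.2455] rot [-3.1411e+00 -1.0000e-04  2.7728e+00] q [ 1.06  0.34  1.52  0.    1.28 -0.15] F [ 0.84 -0.11 -0.36] op 0.0919
shift cm [-67.11 -54.48   4.57] turn [-3.000e-02 -1.000e-02 -2.336e+01]
```

```bash
python3 -m crank '[[-4.8,-3.9,0.2,0,0,-5],[-9.6,-7.8,0.4,0,0,-10],[-14.4,-11.7,0.6,0,0,-15],[-19.2,-15.6,0.8,0,0,-20],[-24,-19.5,1,0,0,-23.4]]' 2>&1 | head -5; python3 -m crank '[[-4.8,-3.9,0.2,0,0,-5,1],[-9.6,-7.8,0.4,0,0,-10,1],[-14.4,-11.7,0.6,0,0,-15,1],[-19.2,-15.6,0.8,0,0,-20,1],[-24,-19.5,1,0,0,-23.4,1]]'
python3 -c "
from h import *
go([.6188,-.2605,.20],np.pi+.039)"
```

```text
$[0]: bad value
time: 0.92
tool_pos: [0.3435, 0.2196, 0.2359]
tool_rot: [3.141, 0.001, -3.099]
contact_force: [1.3, 0.5, 0.4]
opening: 0.0922
t 0.925 pos [0.3435 0.2196 0.2359] rot [ 3.1412e+00  1.0000e-03 -3.0993e+00] q [ 0.38  0.13  1.83  0.    1.17 -1.23] F [1.34 0.52 0.41] op 0.0922
shift cm [-25.47 -49.13   3.6 ] turn [0.02 0.06 0.19]
```

```bash
python3 -m crank '[[-2.7,-5.2,0.3,0,0,0,1],[-5.4,-10.4,0.6,0,0,0,1],[-8.1,-15.6,1,0,0,0,1],[-10.8,-20.8,1.4,0,0,0,1],[-13.5,-26,1.8,0,0,0,1]]'
python3 -m crank '[[-2.7,-5.2,0.3,0,0,0,1],[-5.4,-10.4,0.6,0,0,0,1],[-8.1,-15.6,1,0,0,0,1],[-10.8,-20.8,1.4,0,0,0,1],[-12,-23.1,1.8,0,0,0,1]]'
python3 -m crank '[[0,0,0,0,0,0,1],[0,0,0,0,0,0,1]]'
python3 -c "
from h import *
go([.6188,-.2605,.081],np.pi+.039)"
```

```text
time: 1.55
tool_pos: [0.4888, -0.035, 0.2177]
tool_rot: [3.141, 0.001, -3.102]
contact_force: [0.3, 0.8, -0.0]
opening: 0.0917
time: 2.17
tool_pos: [0.6177, -0.2622, 0.1986]
tool_rot: [-3.141, -0.0, -3.104]
contact_force: [-0.3, -0.4, 0.6]
opening: 0.0921
time: 2.42
tool_pos: [0.6167, -0.2583, 0.1996]
tool_rot: [3.141, -0.001, -3.102]
contact_force: [-0.1, 0.1, 0.4]
opening: 0.0919
t 2.425 pos [ 0.6167 -0.2583  0.1996] rot [ 3.1407e+00 -6.0000e-04 -3.1016e+00] q [-0.51  0.65  1.15  0.    1.35 -2.12] F [-0.06  0.15  0.43] op 0.0919
shift cm [-0.21 -0.24 11.86] turn [ 0.05 -0.04  0.06]
```

```bash
python3 -m crank '[[-0.2,-0.2,3,0,0,0,1],[-0.2,-0.2,6,0,0,0,1],[-0.2,-0.2,9,0,0,0,1],[-0.2,-0.2,11,0,0,0,1],[-0.2,-0.2,11.8,0,0,0,1]]'
python3 -c "
from h import *
go([.6188,-.2605,.081],np.pi+.039)
for n in ('top','scene'): cv2.imwrite(f'pics/{n}1.png',read_camera(n)['frame'][:,:,::-1])
a=cv2.imread('pics/scene1.png')[180:320,340:500];b=cv2.imread('pics/top1.png')[130:240,350:460]
cv2.imwrite('pics/pre.png',np.hstack([cv2.resize(a,(400,350)),cv2.resize(b,(350,350))]))"
```

```text
time: 3.05
tool_pos: [0.6186, -0.2595, 0.0812]
tool_rot: [3.141, -0.001, -3.101]
contact_force: [-0.2, 0.6, -0.2]
opening: 0.0916
t 3.05 pos [ 0.6186 -0.2595  0.0812] rot [ 3.1405e+00 -1.3000e-03 -3.1006e+00] q [-0.51  0.76  1.27  0.    1.11 -2.12] F [-0.18  0.55 -0.15] op 0.0916
shift cm [-0.02 -0.1   0.02] turn [ 0.06 -0.07  0.12]
```

View pics/pre.png

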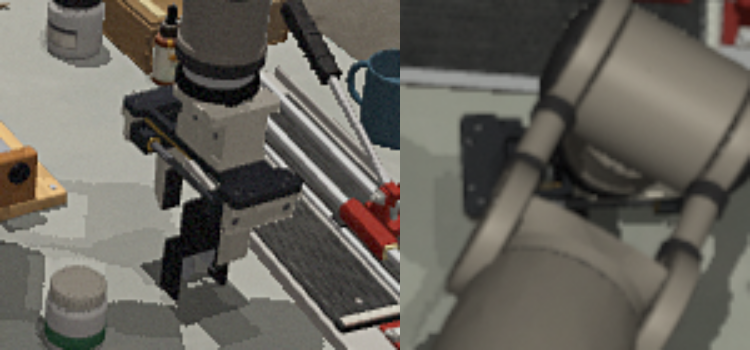

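The fingers straddle the grip block along the bar direction, clear of the cutter and jar. Next I close.

```bash
python3 -m crank '[[0,0,0,0,0,0,0.5],[0,0,0,0,0,0,0.3],[0,0,0,0,0,0,0.1],[0,0,0,0,0,0,0],[0,0,0,0,0,0,0]]' 50
python3 -m crank '[[0,0,0,0,0,0,0],[0,0,0,0,0,0,0]]'
```

```text
time: 3.78
tool_pos: [0.6191, -0.2611, 0.0817]
tool_rot: [3.142, 0.0, -3.102]
contact_force: [0.3, -0.1, 0.6]
opening: 0.0463
time: 4.03
tool_pos: [0.6191, -0.2611, 0.0816]
tool_rot: [3.141, -0.0, -3.102]
contact_force: [-0.1, 0.4, 0.2]
opening: 0.0263
```

```bash
python3 -m crank '[[0,0,-2,0,0,0,0],[0,0,-5,0,0,0,0],[0,0,-8,0,0,0,0],[0,0,-11,0,0,0,0],[0,0,-12,0,0,0,0]]'
python3 -c "
from h import *
go([.5046,-.020,.20],np.pi+.047)"
```

```text
time: 4.65
tool_pos: [0.6197, -0.2614, 0.2036]
tool_rot: [-3.14, 0.003, -3.102]
contact_force: [0.2, -0.3, -1.8]
opening: 0.026
t 4.65 pos [ 0.6197 -0.2614  0.2036] rot [-3.140e+00  2.700e-03 -3.102e+00] q [-0.51  0.65  1.13  0.    1.36 -2.12] F [ 0.23 -0.33 -1.81] op 0.026
shift cm [10.55 24.58  0.29] turn [-0.09  0.15 -0.42]
```

```bash
python3 -m crank '[[2.1,4.9,0,0,0,-0.4,0],[4.2,9.8,0.1,0,0,-0.4,0],[6.3,14.7,0.2,0,0,-0.4,0],[8.4,19.6,0.2,0,0,-0.4,0],[10.5,24.6,0.3,0,0,-0.4,0]]'
python3 -m crank '[[0,0,2,0,0,0,0],[0,0,3.5,0,0,0,0],[0,0,3.5,0,0,0,0]]'
python3 -c "
from h import *
go([.5046,-.020,.13],np.pi+.047)
for n in ('top','scene'): cv2.imwrite(f'pics/{n}2.png',read_camera(n)['frame'][:,:,::-1])
a=cv2.imread('pics/scene2.png')[150:280,270:400];b=cv2.imread('pics/top2.png')[190:290,220:350]
cv2.imwrite('pics/p2.png',np.hstack([cv2.resize(a,(390,390)),cv2.resize(b,(400,390))]))"
```

```text
time: 5.28
tool_pos: [0.5031, -0.018, 0.1978]
tool_rot: [3.141, -0.001, -3.095]
contact_force: [0.5, 1.0, -2.1]
opening: 0.0256
time: 5.65
tool_pos: [0.5037, -0.0197, 0.1621]
tool_rot: [3.141, -0.003, -3.096]
contact_force: [0.3, 0.5, -1.3]
opening: 0.0261
t 5.65 pos [ 0.5037 -0.0197  0.1621] rot [ 3.1407 -0.0035 -3.0956] q [-0.19  0.39  1.7   0.    1.05 -1.81] F [ 0.28  0.48 -1.28] op 0.0261
shift cm [-0.1  -0.04  3.2 ] turn [ 0.05 -0.2  -0.06]
```

View pics/p2.png

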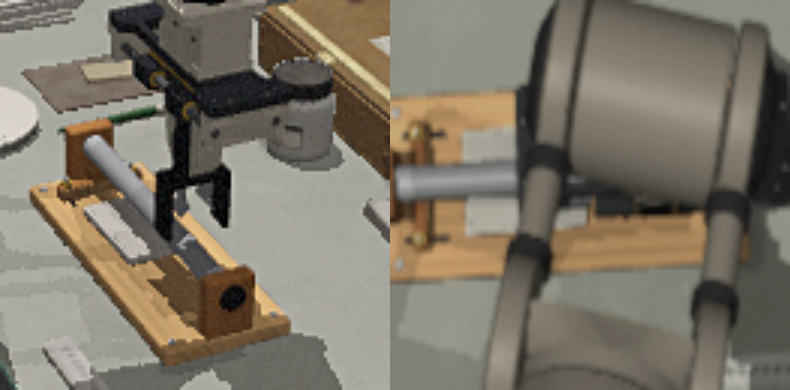

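```bash
python3 -c "
from h import *
a=cv2.imread('pics/scene2.png')[195:240,310:360]
a=np.clip((a/255.)**.5*255,0,255).astype('uint8')
cv2.imwrite('pics/p2z.png',cv2.resize(a,None,fx=14,fy=13,interpolation=cv2.INTER_CUBIC))"
```

```text
(no output)
```

View pics/p2z.png

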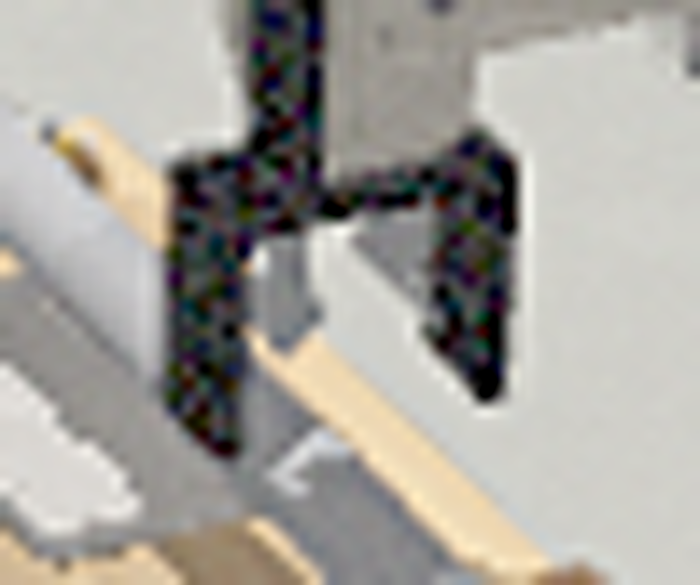

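```bash
python3 -c "
from h import *
s=read_camera('scene')
S=lambda q:(310+(q[0]+.5)/14-.5,195+(q[1]+.5)/13-.5)
z=.0806
for q in [(168,402),(232,460),(498,402),(428,335)]: print(ray(s,S(q),z))
"
```

```text
[ 0.47510611 -0.00817536  0.0806    ]
[ 0.47749469 -0.03215132  0.0806    ]
[ 0.53163139 -0.03055239  0.0806    ]
[ 0.53021559 -0.00269834  0.0806    ]
```

```bash
python3 -m crank '[[-0.1,0,1.5,0,0,0,0],[-0.1,0,3,0,0,0,0],[-0.1,0,4.1,0,0,0,0],[-0.1,0,4.1,0,0,0,0]]'
python3 -c "
from h import *
go([.5046,-.020,.0995],np.pi+.047)"
```

```text
time: 6.3
tool_pos: [0.5048, -0.0193, 0.1215]
tool_rot: [3.141, -0.002, -3.095]
contact_force: [-0.4, -0.6, -0.8]
opening: 0.0258
t 6.3 pos [ 0.5048 -0.0193  0.1215] rot [ 3.1409e+00 -2.5000e-03 -3.0951e+00] q [-0.19  0.45  1.75  0.    0.95 -1.81] F [-0.36 -0.61 -0.83] op 0.0258
shift cm [ 0.01 -0.07  2.2 ] turn [ 0.04 -0.14 -0.03]
```

```bash
python3 -m crank '[[0,0,0.3,0,0,0,0],[0,0,0.6,0,0,0,0],[0,0,0.6,0,0,0,0]]'
python3 -m crank '[[0,0,0.2,0,0,0,0],[0,0,0.4,0,0,0,0],[0,0,0.4,0,0,0,0]]'
```

```text
time: 6.68
tool_pos: [0.5053, -0.0194, 0.1167]
tool_rot: [3.142, -0.0, -3.095]
contact_force: [-1.3, -0.5, -1.8]
opening: 0.0258
time: 7.05
tool_pos: [0.5054, -0.0195, 0.1137]
tool_rot: [-3.141, 0.0, -3.095]
contact_force: [-4.2, -0.0, 9.9]
opening: 0.0262
```

```bash
python3 -m crank '[[0.1,0,0,0,0,0,0],[0.1,0,0.2,0,0,0,0],[0.1,0,0.2,0,0,0,0]]'
python3 -m crank '[[0,0,0.2,0,0,0,0],[0,0,0.2,0,0,0,0]]'
```

```text
time: 7.42
tool_pos: [0.5052, -0.0196, 0.1123]
tool_rot: [-3.141, 0.003, -3.095]
contact_force: [-3.6, 0.5, 10.2]
opening: 0.026
time: 7.68
tool_pos: [0.505, -0.0196, 0.11]
tool_rot: [-3.141, 0.002, -3.095]
contact_force: [-2.7, -0.6, 7.5]
opening: 0.0258
```

```bash
python3 -m crank '[[0.1,0,0.2,0,0,0,0],[0.1,0,0.4,0,0,0,0],[0.1,0,0.4,0,0,0,0]]'
python3 -m crank '[[0,0,0.2,0,0,0,0],[0,0,0.4,0,0,0,0],[0,0,0.4,0,0,0,0]]'
```

```text
time: 8.05
tool_pos: [0.5044, -0.0197, 0.1051]
tool_rot: [-3.141, 0.003, -3.095]
contact_force: [1.8, -0.5, -1.0]
opening: 0.0256
time: 8.43
tool_pos: [0.5039, -0.0195, 0.1002]
tool_rot: [3.142, 0.001, -3.095]
contact_force: [4.6, -0.6, -7.7]
opening: 0.0258
```

```bash
python3 -m crank '[[-0.1,0,0.1,0,0,0,0],[-0.1,0,0.1,0,0,0,0]]'
python3 -m crank '[[0,0,0.1,0,0,0,0],[0,0,0.1,0,0,0,0]]'
```

```text
time: 8.68
tool_pos: [0.5044, -0.0195, 0.0996]
tool_rot: [3.141, -0.0, -3.095]
contact_force: [2.5, 0.3, -4.1]
opening: 0.0261
time: 8.93
tool_pos: [0.5044, -0.0194, 0.0995]
tool_rot: [-3.142, 0.0, -3.095]
contact_force: [0.2, -0.0, 5.0]
opening: 0.0264
```

```bash
python3 -m crank '[[0,0,-0.06,0,0,0,0],[0,0,-0.06,0,0,0,0]]'
python3 -m crank '[[0,0.3,0,0,0,0,0],[0,0.6,0,0,0,0,0],[0,0.9,0,0,0,0,0],[0,1.2,0,0,0,0,0],[0,1.5,0,0,0,0,0]]'
```

```text
time: 9.18
tool_pos: [0.5044, -0.0194, 0.0995]
tool_rot: [3.142, -0.0, -3.095]
contact_force: [1.4, 0.0, 2.5]
opening: 0.0259
time: 9.8
tool_pos: [0.5039, -0.0044, 0.0995]
tool_rot: [-3.141, 0.0, -3.095]
contact_force: [1.2, -5.0, 4.7]
opening: 0.0254
```

```bash
python3 -m crank '[[0,0.3,-0.05,0,0,0,0],[0,0.6,-0.05,0,0,0,0],[0,0.9,-0.05,0,0,0,0],[0,1.2,-0.05,0,0,0,0],[0,1.5,-0.05,0,0,0,0]]'
python3 -c "
from h import *
go([.5046,.035,.0995],np.pi+.047)
for n in ('top','scene'): cv2.imwrite(f'pics/{n}3.png',read_camera(n)['frame'][:,:,::-1])
a=cv2.imread('pics/scene3.png')[180:290,270:380];b=cv2.imread('pics/top3.png')[200:270,210:290]
cv2.imwrite('pics/p3.png',np.hstack([cv2.resize(a,(400,400)),cv2.resize(b,(400,400))]))"
```

```text
time: 10.42
tool_pos: [0.5029, 0.0109, 0.0996]
tool_rot: [3.141, -0.0, -3.095]
contact_force: [2.8, -2.1, -3.6]
opening: 0.0255
t 10.425 pos [0.5029 0.0109 0.0996] rot [ 3.1412e+00 -4.0000e-04 -3.0950e+00] q [-0.13  0.47  1.78  0.    0.89 -1.75] F [ 2.85 -2.05 -3.64] op 0.0255
shift cm [-0.28  2.4   0.01] turn [ 0.02 -0.02 -0.02]
```

View pics/p3.png

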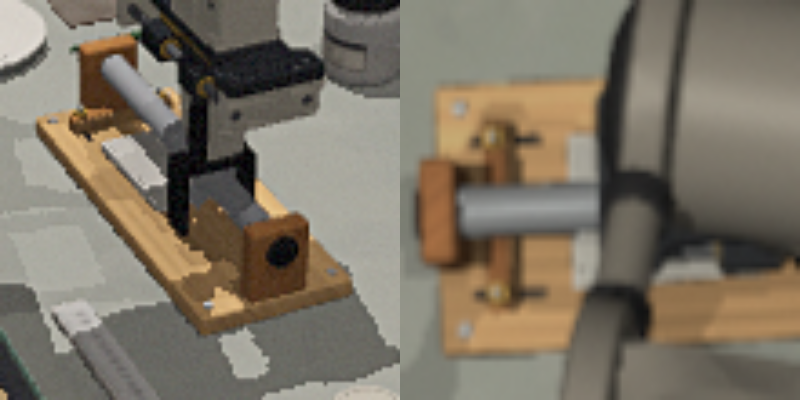

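```bash
python3 -m crank '[[-0.06,0.3,0.02,0,0,0,0],[-0.06,0.6,0.02,0,0,0,0],[-0.06,0.9,0.02,0,0,0,0],[-0.07,1.2,0.02,0,0,0,0],[-0.07,1.5,0.02,0,0,0,0]]'
python3 -m crank '[[0,0.2,0,0,0,0,0],[0,0.4,0,0,0,0,0],[0,0.6,0,0,0,0,0],[0,0.8,0,0,0,0,0],[0,1.0,0,0,0,0,0]]'
```

```text
time: 11.15
tool_pos: [0.5027, 0.0257, 0.0995]
tool_rot: [-3.142, -0.001, -3.095]
contact_force: [-0.4, -3.7, -1.0]
opening: 0.0259
time: 11.78
tool_pos: [0.5024, 0.0356, 0.0995]
tool_rot: [3.141, -0.0, -3.095]
contact_force: [-1.7, -3.5, -2.0]
opening: 0.0259
```

```bash
python3 -m crank '[[0.03,0.15,0,0,0,0,0],[0.03,0.3,0,0,0,0,0],[0.03,0.45,0,0,0,0,0],[0.03,0.6,0,0,0,0,0],[0.03,0.7,0,0,0,0,0]]'
python3 -m crank '[[0,0.05,0,0,0,0,0],[0,0.1,0,0,0,0,0],[0,0.15,0,0,0,0,0],[0,0.2,0,0,0,0,0]]'
```

```text
time: 12.4
tool_pos: [0.502, 0.0426, 0.0996]
tool_rot: [3.141, -0.0, -3.095]
contact_force: [-0.8, -2.9, -3.2]
opening: 0.0257
time: 12.9
tool_pos: [0.5019, 0.0445, 0.0996]
tool_rot: [3.141, -0.0, -3.095]
contact_force: [-0.5, -2.8, -4.0]
opening: 0.0257
```

```bash
python3 -c "
from h import *
go([.5,.0495,.0995],np.pi+.047)
cv2.imwrite('pics/top4.png',read_camera('top')['frame'][:,:,::-1]); cv2.imwrite('pics/scene4.png',read_camera('scene')['frame'][:,:,::-1])
a=cv2.imread('pics/scene4.png')[190:260,280:350];b=cv2.imread('pics/top4.png')[205:265,210:270]
cv2.imwrite('pics/p4.png',np.hstack([cv2.resize(a,(400,400)),cv2.resize(b,(400,400))]))"
```

```text
t 12.9 pos [0.5019 0.0445 0.0996] rot [ 3.1415 -0.     -3.095 ] q [-0.06  0.48  1.77  0.    0.89 -1.68] F [-0.52 -2.78 -4.01] op 0.0257
shift cm [0.16 0.51 0.01] turn [ 0.01 -0.   -0.02]
```

View pics/p4.png

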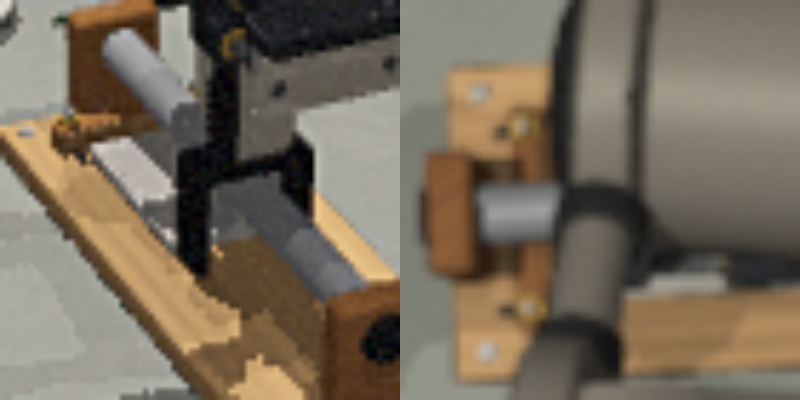

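The stop is home and the tile is now moving ahead of it, with the fence a few mm away. I'll creep in small steps.

```bash
for i in 1; do python3 -m crank '[[0,0.05,0.02,0,0,0,0],[0,0.1,0.02,0,0,0,0],[0,0.15,0.02,0,0,0,0],[0,0.2,0.02,0,0,0,0]]'; done
python3 -m crank '[[0,0.04,0,0,0,0,0],[0,0.08,0,0,0,0,0]]'
```

```text
time: 13.5
tool_pos: [0.5018, 0.0464, 0.0995]
tool_rot: [-3.142, 0.0, -3.095]
contact_force: [-1.4, -3.4, -2.2]
opening: 0.0253
time: 13.75
tool_pos: [0.5018, 0.0472, 0.0995]
tool_rot: [-3.142, 0.0, -3.095]
contact_force: [-1.1, -4.8, -0.9]
opening: 0.0259
```

```bash
python3 -m crank '[[0,0.03,0,0,0,0,0],[0,0.03,0,0,0,0,0]]'
python3 -m crank '[[0,0.03,0,0,0,0,0],[0,0.03,0,0,0,0,0]]'
```

```text
time: 14.0
tool_pos: [0.5018, 0.0476, 0.0995]
tool_rot: [3.142, 0.0, -3.095]
contact_force: [-1.8, -4.0, 0.4]
opening: 0.0257
time: 14.25
tool_pos: [0.5018, 0.0478, 0.0995]
tool_rot: [3.142, 0.0, -3.095]
contact_force: [-1.0, -4.5, 0.8]
opening: 0.0251
```

```bash
python3 -m crank '[[0.02,0.03,-0.01,0,0,0,0],[0.02,0.03,-0.01,0,0,0,0]]'
python3 -m crank '[[0,0.03,0,0,0,0,0],[0,0.03,0,0,0,0,0]]'
python3 -m crank '[[0,0.03,0,0,0,0,0],[0,0.03,0,0,0,0,0]]'
```

```text
time: 14.5
tool_pos: [0.5017, 0.0483, 0.0995]
tool_rot: [3.141, 0.0, -3.095]
contact_force: [-0.4, -3.8, -0.1]
opening: 0.0256
time: 14.75
tool_pos: [0.5017, 0.0485, 0.0995]
tool_rot: [3.141, 0.0, -3.095]
contact_force: [0.3, -3.4, -2.0]
opening: 0.0259
time: 15.0
tool_pos: [0.5016, 0.0488, 0.0995]
tool_rot: [3.141, 0.0, -3.095]
contact_force: [-0.2, -4.1, -2.2]
opening: 0.0259
```

```bash
python3 -m crank '[[0,0.03,0,0,0,0,0],[0,0.03,0,0,0,0,0]]'
python3 -m crank '[[0,0.03,0,0,0,0,0],[0,0.03,0,0,0,0,0]]'
python3 -m crank '[[0,0.03,0,0,0,0,0],[0,0.03,0,0,0,0,0]]'
```

```text
time: 15.25
tool_pos: [0.5015, 0.0491, 0.0995]
tool_rot: [3.141, 0.0, -3.095]
contact_force: [1.2, -3.5, -1.1]
opening: 0.0255
time: 15.5
tool_pos: [0.5015, 0.0494, 0.0995]
tool_rot: [3.141, 0.0, -3.095]
contact_force: [0.5, -4.1, -1.7]
opening: 0.0259
time: 15.75
tool_pos: [0.5015, 0.0497, 0.0995]
tool_rot: [3.141, 0.0, -3.095]
contact_force: [1.2, -3.0, -0.5]
opening: 0.0257
```

```bash
python3 -m crank '[[-0.02,0.03,0,0,0,0,0],[-0.02,0.03,0,0,0,0,0]]'
python3 -m crank '[[0,0.03,0,0,0,0,0],[0,0.03,0,0,0,0,0]]'
python3 -m crank '[[0,0.03,0,0,0,0,0],[0,0.03,0,0,0,0,0]]'
```

```text
time: 16.0
tool_pos: [0.5015, 0.05, 0.0995]
tool_rot: [3.142, -0.0, -3.095]
contact_force: [-0.1, -3.7, -0.9]
opening: 0.0256
time: 16.25
tool_pos: [0.5015, 0.0503, 0.0995]
tool_rot: [3.142, -0.0, -3.095]
contact_force: [-0.5, -4.0, -0.4]
opening: 0.0258
time: 16.5
tool_pos: [0.5015, 0.0506, 0.0995]
tool_rot: [3.142, -0.0, -3.095]
contact_force: [-0.9, -3.5, 0.8]
opening: 0.0261
```

```bash
python3 -m crank '[[0,0.03,0,0,0,0,0],[0,0.03,0,0,0,0,0]]'
python3 -m crank '[[0,0.03,0,0,0,0,0],[0,0.03,0,0,0,0,0]]'
```

```text
time: 16.75
tool_pos: [0.5016, 0.0509, 0.0995]
tool_rot: [3.141, -0.0, -3.095]
contact_force: [-0.7, -3.7, -0.0]
opening: 0.0254
time: 17.0
tool_pos: [0.5016, 0.0512, 0.0995]
tool_rot: [3.141, -0.0, -3.095]
contact_force: [-0.6, -3.4, 0.1]
opening: 0.0259
```

```bash
python3 -m crank '[[0,0.03,0,0,0,0,0],[0,0.03,0,0,0,0,0]]'
python3 -m crank '[[0,0.03,0,0,0,0,0],[0,0.03,0,0,0,0,0]]'
python3 -m crank '[[0,0.03,0,0,0,0,0],[0,0.03,0,0,0,0,0]]'
```

```text
time: 17.25
tool_pos: [0.5016, 0.0515, 0.0995]
tool_rot: [3.141, 0.0, -3.095]
contact_force: [-0.6, -4.1, 0.3]
opening: 0.0255
time: 17.5
tool_pos: [0.5016, 0.0518, 0.0995]
tool_rot: [3.142, 0.0, -3.095]
contact_force: [-1.0, -3.8, 0.4]
opening: 0.0257
time: 17.75
tool_pos: [0.5015, 0.0521, 0.0995]
tool_rot: [3.141, 0.0, -3.095]
contact_force: [-0.5, -4.3, -0.7]
opening: 0.026
```

```bash
python3 -m crank '[[0,0.03,0,0,0,0,0],[0,0.03,0,0,0,0,0]]'
python3 -m crank '[[0,0.03,0,0,0,0,0],[0,0.03,0,0,0,0,0]]'
```

```text
time: 18.0
tool_pos: [0.5015, 0.0524, 0.0995]
tool_rot: [3.141, 0.0, -3.095]
contact_force: [-0.1, -4.0, -0.0]
opening: 0.0254
time: 18.25
tool_pos: [0.5015, 0.0527, 0.0995]
tool_rot: [3.141, 0.0, -3.095]
contact_force: [-1.5, -4.0, 0.0]
opening: 0.0259
```

```bash
python3 -c "
from h import *
cv2.imwrite('pics/scene5.png',read_camera('scene')['frame'][:,:,::-1])
a=cv2.imread('pics/scene5.png')[195:255,280:340]
cv2.imwrite('pics/p5.png',cv2.resize(a,(590,590),interpolation=cv2.INTER_CUBIC))"
```

```text
(no output)
```

View pics/p5.png

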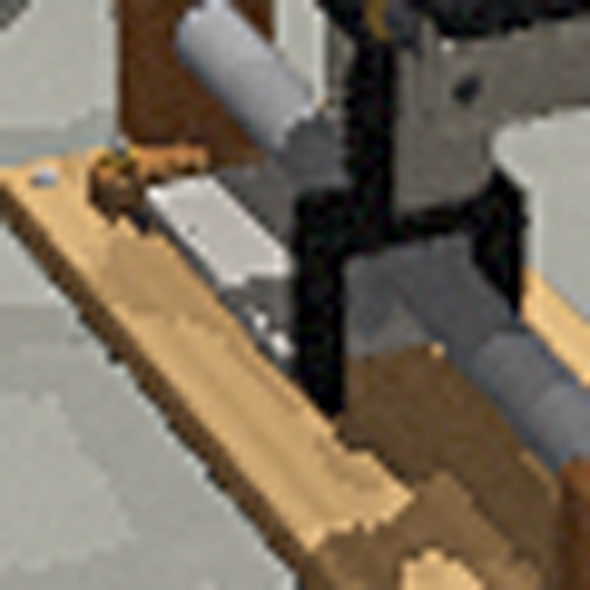

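The tile's far end, near pixel (296,214) in the full image, is almost at the fence. I'll keep creeping.

```bash
python3 -m crank '[[0,0.03,0,0,0,0,0],[0,0.03,0,0,0,0,0]]'
python3 -m crank '[[0,0.03,0,0,0,0,0],[0,0.03,0,0,0,0,0]]'
python3 -m crank '[[0,0.03,0,0,0,0,0],[0,0.03,0,0,0,0,0]]'
```

```text
time: 18.55
tool_pos: [0.5015, 0.053, 0.0995]
tool_rot: [3.142, 0.0, -3.095]
contact_force: [-1.0, -4.7, -0.3]
opening: 0.0258
time: 18.8
tool_pos: [0.5015, 0.0533, 0.0995]
tool_rot: [3.141, 0.0, -3.095]
contact_force: [-0.3, -3.3, 0.1]
opening: 0.0255
time: 19.05
tool_pos: [0.5015, 0.0535, 0.0995]
tool_rot: [-3.142, 0.0, -3.095]
contact_force: [-0.0, -3.8, 0.4]
opening: 0.0258
```

```bash
python3 -m crank '[[0,0.03,0,0,0,0,0],[0,0.03,0,0,0,0,0]]'
python3 -m crank '[[0,0.03,0,0,0,0,0],[0,0.03,0,0,0,0,0]]'
```

```text
time: 19.3
tool_pos: [0.5015, 0.0536, 0.0995]
tool_rot: [-3.141, 0.0, -3.095]
contact_force: [-1.2, -5.6, 0.3]
opening: 0.0258
time: 19.55
tool_pos: [0.5015, 0.0537, 0.0995]
tool_rot: [-3.141, 0.0, -3.095]
contact_force: [-0.7, -7.4, 0.1]
opening: 0.0259
```

```bash
python3 -m crank '[[0,0.03,0,0,0,0,0],[0,0.03,0,0,0,0,0]]'
python3 -m crank '[[0,0.02,0,0,0,0,0],[0,0.02,0,0,0,0,0]]'
python3 -c "
from h import *
o=robot.observe();print(o['contact_force'])"
```

```text
time: 19.8
tool_pos: [0.5015, 0.0538, 0.0995]
tool_rot: [-3.14, 0.0, -3.095]
contact_force: [-0.9, -8.2, 0.2]
opening: 0.0257
time: 20.05
tool_pos: [0.5015, 0.0538, 0.0995]
tool_rot: [-3.14, 0.0, -3.095]
contact_force: [-0.9, -8.1, -0.2]
opening: 0.0256
[-0.91518215 -8.05353924 -0.19330838]
```

```bash
python3 -m crank '[[0,0.03,0,0,0,0,0],[0,0.03,0,0,0,0,0]]'
python3 -m crank '[[0,0,0,0,0,0,0],[0,0,0,0,0,0,0]]'
```

```text
time: 20.3
tool_pos: [0.5015, 0.0539, 0.0995]
tool_rot: [-3.14, 0.0, -3.094]
contact_force: [-0.4, -8.7, -0.6]
opening: 0.026
time: 20.55
tool_pos: [0.5015, 0.0539, 0.0995]
tool_rot: [-3.14, 0.0, -3.095]
contact_force: [-1.2, -9.5, -0.9]
opening: 0.0257
```

```bash
python3 -m crank '[[0,0.03,0,0,0,0,0],[0,0.03,0,0,0,0,0]]'
python3 -m crank '[[0,0,0,0,0,0,0],[0,0,0,0,0,0,0]]'
python3 -m crank '[[0,0,0,0,0,0,0]]'
```

```text
time: 20.8
tool_pos: [0.5015, 0.054, 0.0995]
tool_rot: [-3.139, 0.0, -3.094]
contact_force: [-0.2, -10.0, -0.2]
opening: 0.0257
time: 21.05
tool_pos: [0.5015, 0.054, 0.0995]
tool_rot: [-3.139, 0.0, -3.094]
contact_force: [-0.4, -11.0, 0.5]
opening: 0.0259
time: 21.18
tool_pos: [0.5016, 0.054, 0.0996]
tool_rot: [-3.139, 0.0, -3.094]
contact_force: [-0.1, -11.2, 0.2]
opening: 0.0257
```

```bash
python3 -m crank '[[0,0,0,0,0,0,0.33],[0,0,0,0,0,0,0.36],[0,0,0,0,0,0,0.42],[0,0,0,0,0,0,0.42]]'
python3 -c "
from h import *
cv2.imwrite('pics/scene6.png',read_camera('scene')['frame'][:,:,::-1])
a=cv2.imread('pics/scene6.png')[175:255,280:360]
cv2.imwrite('pics/p6.png',cv2.resize(a,(590,590),interpolation=cv2.INTER_CUBIC))"
```

```text
time: 21.68
tool_pos: [0.5014, 0.0556, 0.0995]
tool_rot: [3.141, 0.0, -3.095]
contact_force: [-0.3, -0.1, -0.7]
opening: 0.0381
```

View pics/p6.png

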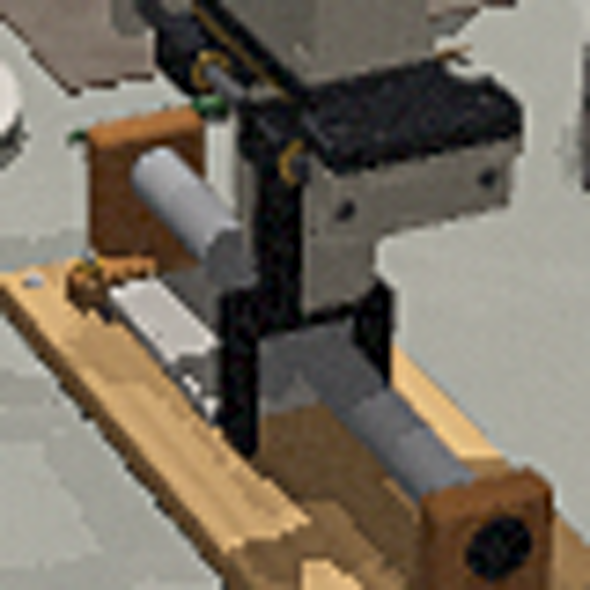

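```bash
python3 -m crank '[[0,-0.15,0,0,0,0,0.5],[0,-0.15,-1,0,0,0,0.5],[0,-0.15,-3,0,0,0,0.5],[0,-0.15,-7,0,0,0,0.5],[0,-0.15,-12,0,0,0,0.5]]'
python3 -m crank '[[6,0,0,0,0,0,0.5],[10,0,-3,0,0,0,0.5],[12,-6,-4,0,0,0,0.5],[12,-12,-4,0,0,0,0.5],[12,-18,-4,0,0,0,0.5]]'
python3 -m crank '[[0,-6,0,0,0,0,0.5],[0,-12,0,0,0,0,0.5],[0,-14,0,0,0,0,0.5]]'
python3 -c "
from h import *
for n in ('top','scene'): cv2.imwrite(f'pics/{n}7.png',read_camera(n)['frame'][:,:,::-1])
a=cv2.imread('pics/scene7.png')[180:280,270:370];b=cv2.imread('pics/top7.png')[200:275,205:345]
cv2.imwrite('pics/p7.png',np.hstack([cv2.resize(a,(350,350)),cv2.resize(b,(450,350))]))"
```

```text
time: 22.35
tool_pos: [0.5009, 0.0538, 0.2208]
tool_rot: [3.141, -0.001, -3.095]
contact_force: [0.2, 0.2, 0.1]
opening: 0.046
time: 22.98
tool_pos: [0.3898, -0.1333, 0.2609]
tool_rot: [-3.14, 0.003, -3.094]
contact_force: [1.6, 0.5, 0.2]
opening: 0.0457
time: 23.35
tool_pos: [0.3961, -0.2744, 0.2598]
tool_rot: [-3.141, 0.0, -3.098]
contact_force: [0.1, 0.1, 0.2]
opening: 0.0461
```

View pics/p7.png

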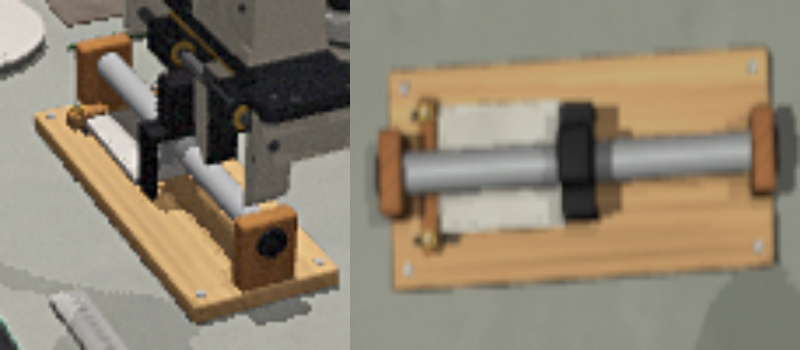

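View pics/scene7.png

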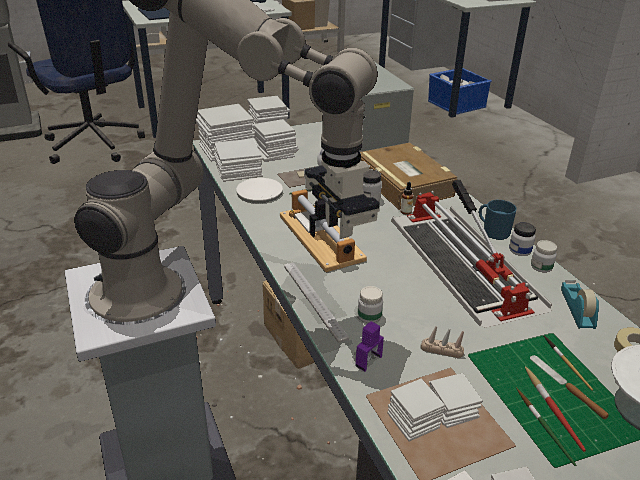

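The top view shows the tile tight between the fence (full-image column about 219) and the stop (about column 275 on). The arm is clear of the bridge, and I see no bystander moved. I'll check the gripper's projection once and hand in.

```bash
python3 -c "
from h import *
o=robot.observe();s=read_camera('scene');print(proj(s,o['tool_pos']),proj(read_camera('top'),o['tool_pos']))
a=cv2.imread('pics/top0.png').astype(int);b=cv2.imread('pics/top7.png').astype(int)
c=read_camera('top');T=lambda u,v:(205+u*140/450,200+v*75/350)
T=lambda u,v:(205+(u-350)*140/450,200+v*75/350)
for q in [(438,168),(558,165)]: print('tile end',ray(c,T(*q),.024))
for q in [(562,102),(594,102),(566,218),(597,216)]: print('stop shoulder',ray(c,T(*q),.075))
"
```

```text
[338.54141675 222.64180168] [425.50638045 277.39177635]
tile end [0.49938427 0.16290968 0.024     ]
tile end [0.50121583 0.06940909 0.024     ]
stop shoulder [0.53028537 0.06328601 0.075     ]
stop shoulder [0.53034764 0.03916135 0.075     ]
stop shoulder [0.46994285 0.05986698 0.075     ]
stop shoulder [0.47102874 0.03657364 0.075     ]
```

```bash
python3 -c "
from h import *
print(robot.hand_in()); print(robot.observe()['time'])"
```

```text
the job is handed in; nothing more can be done
None
the job is handed in; nothing more can be done
```

I pushed the black stop onto the bar at the open end until it was home, slid it along until the tile was pinched against the fence, let go, and handed the job in at about 23.5 s.

- **Fit on the bar:** the push peaked at about 10 N in the readings I took. The jaws then drew the stop in with a 4–8 N pull, and it went stiff at the expected home height, 0.0995 m at the tool.
- **Pinch force:** the total push along the bar was about 11 N. The stop's own drag plus the tile's sliding took about 3.8 N of that, so the pinch was about 7 N. I worked this out from the wrist force and could not measure it directly. The force left after release could not be measured at all and may be lower.
- **Last pictures:** the top view shows the fence, tile and stop touching, the arm clear of the bridge, and no bystander visibly moved.
- **A check that disagreed:** from the top view, the visible stretch of tile ended at y ≈ 0.069 m, but the stop's face measured 0.060–0.063 m at its shoulder. I put this down to the taller stop hiding the tile's end. The force rise and the measured distance both fit contact.

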